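Put the washed hand injector up to dry

ROBOT

A 6-joint arm with a two-finger parallel gripper is mounted at the origin on the work surface. World frame = base frame: x ahead of the robot, y to its left, z up, the work surface at z = 0. Lengths are in m, angles in degrees, forces in N, time in s.
With the tool pointing down it reaches from about 0.375 to 0.9 m from the base axis. Payload 3.1 kg.
Tool frame: the origin (TCP) lies midway between the tips of the shut fingers; the grasp point (between the pads) lies 19 mm behind it; x points along the fingers, y is the direction in which the jaws open and shut, and the axes are right-handed (so a half turn about x gives the same grasp; the last joint's range is limited). The gripper opens to 87 mm and grips with 3 to 60 N. Pads are 19 mm wide; open, the fingers measure 117 mm over their backs; the gripper's body (75 mm by 190 mm) begins 51 mm behind the grasp point.
Start: joints at [62.195, 30.224, 82.088, -0, 67.689, -10.227], TCP at [0.189, 0.596, 0.223] pointing down, gripper open.
Joint ranges: [-176.69, 176.69], [-43.24, 126.21], [12.49, 139.97], [-82, 262], [0, 151.66], [-163.58, 163.58]. Speed limits (degrees/s): [159.86, 159.86, 180, 180, 180, 180].

INTERFACE

Orientations are given as a 3x3 rotation matrix whose columns are the frame's x, y, z axes.
In Python, from rig import bot gives the robot as it stands.
- The arm moves only by the tool play_rows, never from a script. Its argument "motion" is a list of rows, each a list of 3 entries, a list of its own where there are three numbers: the shift along the tool's x, y, z in mm, then the turn, a rotation vector about the tool's x, y, z in degrees, then the opening, from 0 (shut) to 1 (fully open). A call has 1 to 8 rows; each row is the pose to reach, as a shift and turn from the pose commanded when the call began, along the tool's axes at that moment; what a row does not reach only later rows make up. A row lasts 1/10 s, in which the tool goes at most 50 mm and 8.59 degrees, less where a joint would pass 70% of its speed; a pose out of reach is approached as far as the arm can. A call with a gripper value outside its range is refused whole. The fingers move at their own pace and stop on an object; the grip force is fixed at half the most. Time passes only in rows, so rows that repeat a pose let the fingers close. It gives the time, the measured TCP pose, the force and the opening at its end, in the units of the state.
- bot.read_state(): the state, without advancing time (a new reading comes with each control period).
- bot.capture(name): name is "scene" or "top" or "wrist"; returns a dict with "img" (420x560x3 uint8, blue, green, red), "mtx" (3x3 intrinsics, pixels), "rvec" (rotation vector, rad) and "tvec" (3), from world to camera coordinates, as OpenCV has them. Camera axes: x right, y down, z forward; pixel columns grow to the right and rows downward; lengths in m; the calibration is good to about 2 mm. A picture is of the moment at which its call begins. There is no depth.
- bot.hand_in(): hands the job in, once; it reports no verdict.
The state is a dict: "time_s": time; "joint_positions": joint angles; "qvel": joint speeds; "tau": joint torques, N m; "position": TCP position; "tcp_rot": TCP orientation; "force": force on the tool from outside, world axes, zero at the start; "moment": the same for the moment, N m; "opening": opening from 0.0 (shut) to 1.0 (fully open).
Only numpy, scipy, OpenCV 4.12 (cv2) and the standard library are available. Lean on these libraries where they do the work, as an engineer would, in place of code of your own. Each camera call takes 0.05 s, during which the arm holds its last target.

TASK

The hand injector has been washed and its nozzle is off. Pull the plunger straight up out of the barrel and hang it by its ring handle on the drying stand's peg, so that it hangs freely; then push the barrel down over the stand's spigot until its lower rim sits fully home on the flange, guiding it all the way rather than letting it drop. Let go of both, and leave the nozzle, the mould and the jar where they are.

Things in the scene. Friction and masses are not known exactly. Their poses are not given: they have to be found in the camera images.
- barrel: Injector barrel, loose: round aluminium tube open at both ends, standing upright on the bench, the plunger inside it at the start. Outside diameter 41, bore 33, length 110 mm, about 0.14 kg; four dark thread lines round its lower end. Origin: centre of the lower rim; z runs up the tube's axis.
- plunger: Injector plunger, loose, 0.15 kg, 180 tall; starts upright in the barrel with its foot on the bench, so the ring and 10 mm of rod show. From below: piston 30 diameter, 22 high (1.5 clear of the bore, no seals, slides freely), rod 10 diameter, flat ring handle. Origin: centre of the piston's underside; z up the rod; x is the axis of the ring's hole: the ring is 9 mm thick along x.
- plunger_ring (a point): Centre of the hole in the plunger's ring handle, on the rod's axis 150 mm above the plunger's origin; axes as the plunger's. Ring: outside diameter 60, hole 36, so a band 12 mm wide, 9 mm thick along x. Its top edge is 30 mm above this point.
- stand: Drying stand, fixed: grey base plate 100 (x) by 220 (y), 8 mm high. At y = -70 it carries the upright spigot; at x = +40, y = +70 an upright steel rod, 8 mm in diameter, that bends over at 195 mm height and runs out along -x as the peg. Origin: centre of the plate's underside; z up.
- peg_mid (a point): Middle of the peg, on its axis, at stand x = 0, y = +70, z = 203 mm; axes as the stand's. The peg is an 8 mm round rod, from its bend at x = +35, 8 mm lower than here, rising to its free end at x = -30, 7 mm higher. Nothing of the stand is above the peg. A plunger hung here has its hole's centre 14 mm below this point, its piston clear of the plate.
- peg_tip (a point): Free end of the peg, pointing along the stand's -x: centre of the ball, 12 mm in diameter, that ends it, at stand x = -30, y = +70, z = 210 mm. The ring goes on over this end.
- spigot_base (a point): Foot of the spigot: centre of the top face of its flange (54 mm diameter), at stand x = 0, y = -70, z = 16 mm; axes as the stand's. The barrel's lower rim rests on this face when home. The spigot is an upright steel cylinder 29 mm in diameter (2 mm clear of the bore all round), straight for 47 mm, then a 10 mm lead-in cone.
- spigot_top (a point): Top of the spigot, centre, 57 mm above spigot_base, 73 mm above the bench: the 16 mm wide end of its lead-in cone.
- nozzle: Bystander: loose brass nozzle of the injector, a round cap 41 mm in diameter with a cone on top, 42 mm high. Origin: centre of its underside.
- mould: Bystander: closed aluminium mould, a heavy block of two bolted plates, 75 (x) by 160 (y) and 39 mm high (bolts to 51 mm). Origin: centre of its underside.
- jar: Bystander: jar with a white lid, 68 mm diameter, 75 mm high. Origin: centre of its underside.
There are look-alikes about, which are no part of the job. What is shaped like the plunger but orange is not meant.

How it is judged (in metres and radians):
On the way, in this order (a step that is already met when the one before it is completed fails the run):
1. the plunger hangs free by its ring on the stand's peg, let go and at rest (x of plunger_ring in the frame of peg_mid between -0.03 and 0.04 m and y of plunger_ring in the frame of peg_mid between -0.014 and 0.014 m and z of plunger_ring in the frame of peg_mid between -0.028 and -0.002 m and angle between plunger's own z axis and vertical below 0.25 rad and angle between the x axis of plunger and the x axis of stand, either way round below 0.8 rad and linear speed of plunger below 0.05 m/s and contact force between plunger and the fingers below 0.1 N and contact force between plunger and stand above 0.3 N), for 0.2 s.
2. the barrel sits fully home over the spigot, on the flange (horizontal distance between barrel and spigot_base below 0.005 m and z of barrel in the frame of spigot_base between -0.003 and 0.003 m and angle between barrel's own z axis and vertical below 0.06 rad and linear speed of barrel below 0.02 m/s and contact force between barrel and the fingers below 0.1 N), for 0.2 s.
At the end, for the whole second after the job is handed in: Plunger hangs at rest by its ring on the peg: hole centre 2-28 mm below peg_mid, within 14 mm sideways, rod within 0.25 rad of upright, ring facing along the peg within 0.8 rad. Barrel at rest on the spigot: upright within 0.06 rad, axis within 5 mm, rim within 3 mm of the flange. Both let go (all of step 1 and all of step 2); the robot touches nothing.
It fails at once if the nozzle is moved more than 20 mm (distance of nozzle from where it was at the start of the episode above 0.02 m).
It fails at once if the mould is moved more than 20 mm (distance of mould from where it was at the start of the episode above 0.02 m).
It fails at once if the jar is moved more than 20 mm (distance of jar from where it was at the start of the episode above 0.02 m).
It fails at once if the barrel is dropped down the spigot (faster than 0.6 m/s while round it) (horizontal distance between barrel and spigot_base below 0.006 m and z of barrel in the frame of spigot_base below 0.055 m and linear speed of barrel above 0.6 m/s).
It also fails if it takes over 69 s, if anything falls off the work surface, if the arm or the gripper's body presses on something with over 40 N, if the wrist force passes 120 N, or if a joint passes its speed limit or range.

## Working session

There is one attempt and no reset: what is moved stays moved. The work goes in short steps, Python scripts to look and compute and a tool call to move; the robot and the scene stay as the last step left them, time stands still between calls to the robot, and variables do not carry over. Pictures are saved under pics/ and viewed, and the job is handed in when it is done.

Besides the shell and the picture viewer there is one more tool, called after "Call:" as name(argument=value, ...), one argument or row to a line, values as JSON. play_rows: Moves the arm, as the interface text tells. Its arguments: {"type":"object","properties":{"motion":{"type":"array"}},"required":["motion"]}

```bash
ls; mkdir -p pics; python3 - <<'E'
from rig import bot
import cv2,pickle
s=bot.read_state();print(s)
for n in ("scene","top","wrist"):
    c=bot.capture(n);pickle.dump(c,open(f"pics/{n}0.pkl","wb"));cv2.imwrite(f"pics/{n}0.png",c["img"])
E
```

```text
pics
{'time_s': 0.0, 'joint_positions': array([ 6.21931332e+01,  3.02785679e+01,  8.21570182e+01, -1.80838789e-03,
        6.76878988e+01, -1.02279155e+01]), 'qvel': array([-0.0927548 ,  0.0459045 , -0.06989116,  0.12767307, -0.00692073,
        0.02313688]), 'tau': array([ 4.46179674e-04, -4.40027583e+01, -1.76594174e+01,  6.33835117e-02,
        5.81221946e-02, -1.61950893e-04]), 'position': array([0.18840149, 0.59515818, 0.22157239]), 'tcp_rot': array([[-9.79564968e-04,  3.02007203e-01,  9.53305140e-01],
       [-1.91996382e-03,  9.53303272e-01, -3.02008584e-01],
       [-9.99997677e-01, -2.12614840e-03, -3.53979588e-04]]), 'force': array([-0.24848222,  0.06034208,  0.13546727]), 'moment': array([ 0.01610759,  0.01036948, -0.01206678]), 'opening': 0.9990552617052956}
```

View pics/scene0.png

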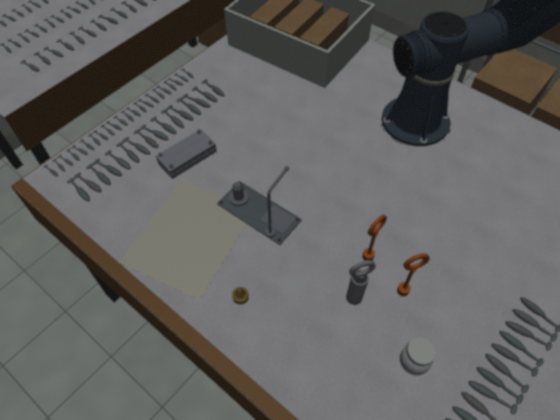

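View pics/top0.png

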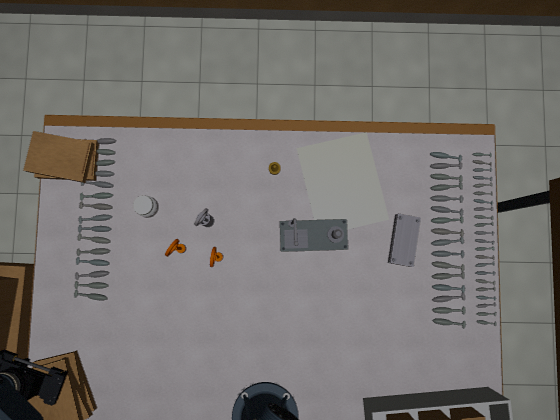

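View pics/wrist0.png

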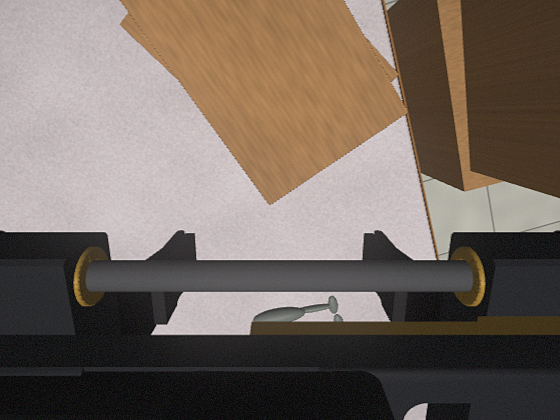

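```bash
cat > h.py <<'E'
import cv2,pickle,numpy as np
def load(p): return pickle.load(open(p,"rb"))
def cam(c):
    R,_=cv2.Rodrigues(np.array(c["rvec"],float)); t=np.array(c["tvec"],float).reshape(3)
    return R,t,np.array(c["mtx"],float)
def ray(c,u,v):
    R,t,K=cam(c); d=R.T@np.linalg.solve(K,[u,v,1.]); o=-R.T@t; return o,d/np.linalg.norm(d)
def onz(c,u,v,z):
    o,d=ray(c,u,v); return o+d*(z-o[2])/d[2]
def proj(c,P):
    R,t,K=cam(c); q=K@(R@np.asarray(P,float)+t); return q[:2]/q[2]
def tri(c1,p1,c2,p2):
    o1,d1=ray(c1,*p1);o2,d2=ray(c2,*p2)
    s=np.linalg.lstsq(np.c_[d1,-d2],o2-o1,rcond=None)[0]
    a=o1+d1*s[0];b=o2+d2*s[1]; return (a+b)/2,np.linalg.norm(a-b)
def crop(c,x0,y0,x1,y1,k,name):
    im=cv2.resize(c["img"][y0:y1,x0:x1],None,fx=k,fy=k,interpolation=cv2.INTER_CUBIC);cv2.imwrite("pics/"+name,cv2.convertScaleAbs(im,alpha=1.5))
E
python3 - <<'E'
from h import *
T=load("pics/top0.pkl");S=load("pics/scene0.pkl")
for c in(T,S):
    R,t,K=cam(c);print(-R.T@t,K[0,0])
crop(T,160,180,260,280,8,"t_pl.png");crop(T,270,180,430,280,5,"t_st.png")
crop(S,330,205,450,315,6,"s_pl.png");crop(S,205,150,325,250,6,"s_st.png")
print(onz(T,204,217,.17),onz(T,215,257,.17),onz(T,335,235,.073))
E
```

```text
[ 0.49786714 -0.00818861  1.53749726] 472.87866409823977
[1.11323265 0.38969268 1.11403132] 494.76987945812357
[0.60608784 0.18448271 0.17      ] [0.49152967 0.14909808 0.17      ] [ 0.56558367 -0.20897553  0.073     ]
```

View pics/t_pl.png

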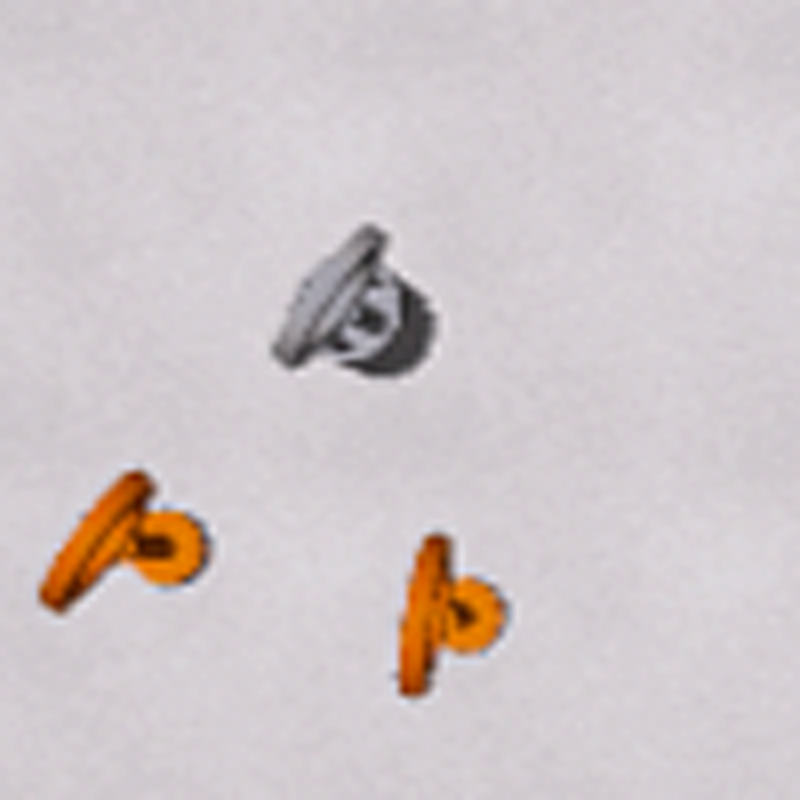

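View pics/s_pl.png

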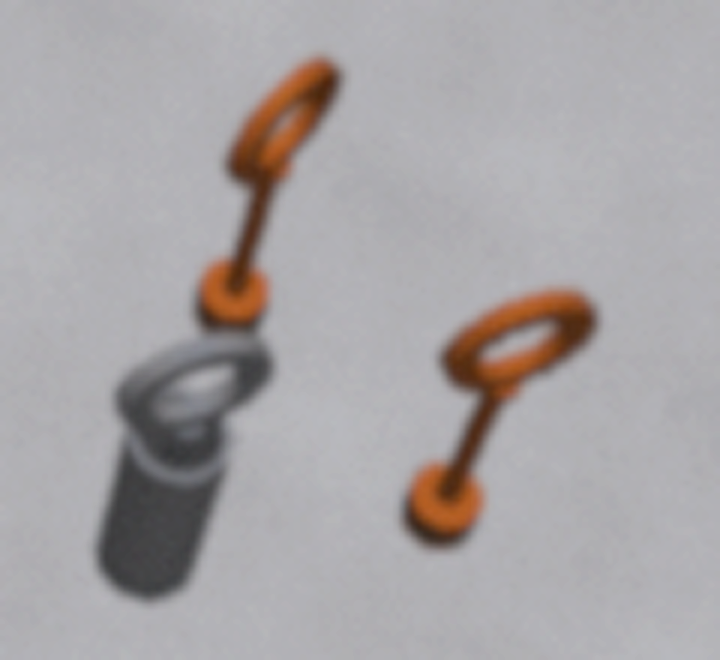

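View pics/t_st.png

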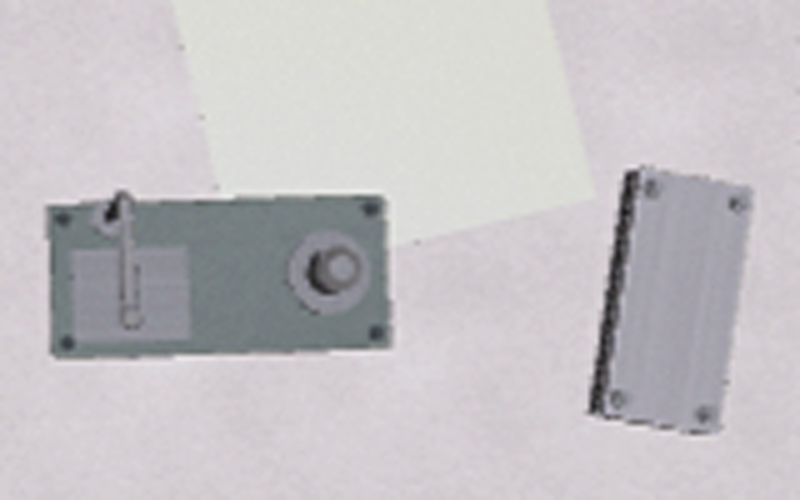

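View pics/s_st.png

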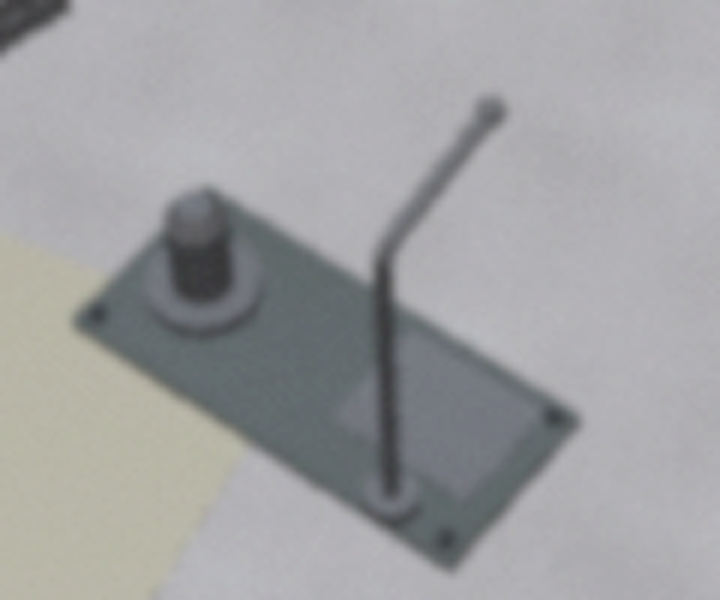

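```bash
python3 - <<'E'
from h import *
np.set_printoptions(precision=4,suppress=True)
T=load("pics/top0.pkl");S=load("pics/scene0.pkl")
def t(x,y,o=(160,180),k=8): return ((x+.5)/k-.5+o[0],(y+.5)/k-.5+o[1])
ring_t=t(330,296); ring_s=t(194,390,(330,205),6)
print("ring tri",tri(T,ring_t,S,ring_s), onz(T,*ring_t,.15),onz(S,*ring_s,.15))
a=onz(T,*t(288,357),.15);b=onz(T,*t(375,235),.15);print("ring dir",b-a,np.linalg.norm(b-a),np.degrees(np.arctan2(*(b-a)[[1,0]])))
# barrel bottom in scene; cylinder top rim
# stand plate
hsv=cv2.cvtColor(T["img"],cv2.COLOR_BGR2HSV)
def plate(c,box,z):
    x0,y0,x1,y1=box
    im=c["img"][y0:y1,x0:x1].astype(int)
    B,G,R=im[...,0],im[...,1],im[...,2]
    m=((G-R>5)&(G<150)&(G>B-3)).astype(np.uint8)
    m=cv2.morphologyEx(m,cv2.MORPH_CLOSE,np.ones((7,7),np.uint8))
    cs,_=cv2.findContours(m,cv2.RETR_EXTERNAL,cv2.CHAIN_APPROX_NONE)
    k=max(cs,key=cv2.contourArea)[:,0,:]+[x0,y0]
    w=np.array([onz(c,u,v,z)[:2] for u,v in k]).astype(np.float32)
    r=cv2.minAreaRect(w);print("plate",r);return r
plate(T,(270,180,360,260),.008);plate(S,(205,150,325,260),.008)
def st(x,y):return t(x,y,(270,180),5)
for p in [(47,205),(386,195),(391,347),(53,356)]: print(onz(T,*st(*p),.008))
def ss(x,y):return t(x,y,(205,150),6)
print("spig top",tri(T,st(342,264),S,ss(202,206)))
print("ball",tri(T,st(132,317),S,ss(489,110)))
print("flange T",onz(T,*st(329,272),.016),"S",onz(S,*ss(203,290),.016))
print("bend",tri(T,st(124,198),S,ss(384,252)))
E
```

```text
ring tri (array([0.609 , 0.1983, 0.143 ]), np.float64(0.0014081864446415311)) [0.6088 0.1967 0.15  ] [0.6123 0.2003 0.15  ]
ring dir [ 0.0455 -0.0303  0.    ] 0.05471391032808387 -33.67386171803487
plate ((0.5680732727050781, -0.14774300158023834), (0.09625839442014694, 0.21497958898544312), 2.9737677574157715)
plate ((0.5720447897911072, -0.17162594199180603), (0.09129907190799713, 0.15674525499343872), 2.9922072887420654)
[ 0.6119 -0.0358  0.008 ]
[ 0.6226 -0.256   0.008 ]
[ 0.5242 -0.2595  0.008 ]
[ 0.5144 -0.0413  0.008 ]
spig top (array([ 0.5719, -0.2158,  0.0713]), np.float64(0.006793262128722593))
ball (array([ 0.5343, -0.0802,  0.2075]), np.float64(0.0020014008938404695))
flange T [ 0.5715 -0.2181  0.016 ] S [ 0.5767 -0.2116  0.016 ]
bend (array([ 0.6029, -0.076 ,  0.1884]), np.float64(0.0013497513320335837))
```

```bash
cat > go.py <<'E'
import sys,numpy as np
from scipy.spatial.transform import Rotation as Ro
from rig import bot
np.set_printoptions(precision=4,suppress=True)
def go(x,y,z,yaw):
    s=bot.read_state();R=np.array(s["tcp_rot"]);a=np.radians(yaw)
    X=np.array([0,0,-1.]);Y=np.array([np.cos(a),np.sin(a),0]);G=np.c_[X,Y,np.cross(X,Y)]
    print("t",s["time_s"],"p",s["position"],"yaw",np.degrees(np.arctan2(R[1,1],R[0,1])),"open",s["opening"],"F",s["force"])
    print("shift",(R.T@(np.array([x,y,z])-s["position"])*1000).round(1),"turn",np.degrees(Ro.from_matrix(R.T@G).as_rotvec()).round(2))
if __name__=="__main__": go(*map(float,sys.argv[1:5]))
E
python3 go.py .609 .197 .26 146.3
```

```text
t 0.15 p [0.1885 0.5953 0.2218] yaw 72.42135142133897 open 1.0009408416836725 F [-0.0736 -0.3175 -0.2785]
shift [ -37.9 -252.8  521.2] turn [-73.88  -0.07   0.07]
```

Call:
play_rows(
  motion=[
    [[-38, -20, 40], [-8, 0, 0], 1],
    [[-38, -253, 521], [-74, 0, 0], 1],
    [[-38, -253, 521], [-74, 0, 0], 1],
    [[-38, -253, 521], [-74, 0, 0], 1],
    [[-38, -253, 521], [-74, 0, 0], 1],
    [[-38, -253, 521], [-74, 0, 0], 1],
    [[-38, -253, 521], [-74, 0, 0], 1],
    [[-38, -253, 521], [-74, 0, 0], 1],
  ],
)

```text
time_s: 0.95
position: [0.453, 0.3452, 0.2581]
tcp_rot: [[-0.0, -0.725, 0.688], [-0.0, 0.688, 0.725], [-1.0, 0.0, -0.0]]
force: [0.2, 0.8, 0.6]
opening: 0.996
```

```bash
python3 go.py .609 .197 .26 146.3
```

```text
t 0.95 p [0.453  0.3452 0.2581] yaw 136.49407480060415 open 0.9958694920971923 F [0.1569 0.8349 0.6035]
shift [  -1.9 -215.2   -0.1] turn [-9.81 -0.02 -0.02]
```

Call:
play_rows(
  motion=[
    [[0, -200, 0], [-5, 0, 0], 1],
    [[0, -200, 0], [-5, 0, 0], 1],
    [[0, -200, 0], [-5, 0, 0], 1],
    [[0, -200, 0], [-5, 0, 0], 1],
    [[0, -200, 0], [-5, 0, 0], 1],
    [[0, -200, 0], [-5, 0, 0], 1],
  ],
)

```text
time_s: 1.55
position: [0.5967, 0.207, 0.2575]
tcp_rot: [[-0.002, -0.777, 0.629], [0.0, 0.629, 0.777], [-1.0, 0.002, -0.001]]
force: [-0.5, 0.7, 0.9]
opening: 1.004
```

```bash
python3 go.py .609 .197 .26 146.3; python3 - <<'E'
from rig import bot
import cv2,pickle
from h import *
for n in ("scene","top","wrist"):
    c=bot.capture(n);pickle.dump(c,open(f"pics/{n}1.pkl","wb"));cv2.imwrite(f"pics/{n}1.png",c["img"])
    R,t,K=cam(c);print(n,-R.T@t, R[2])
E
```

```text
t 1.55 p [0.5967 0.207  0.2575] yaw 141.00187377476047 open 1.0036077825122531 F [-0.5421  0.6532  0.929 ]
shift [ -2.5 -15.9  -0. ] turn [-5.3  -0.05 -0.09]
scene [1.11323265 0.38969268 1.11403132] [-0.42108792 -0.36459026 -0.83051725]
top [ 0.49786714 -0.00818861  1.53749726] [ 0.10190539 -0.01160181 -0.99472644]
wrist [0.55206281 0.15421045 0.41849637] [ 0.15820291  0.19893734 -0.96715861]
```

View pics/wrist1.png

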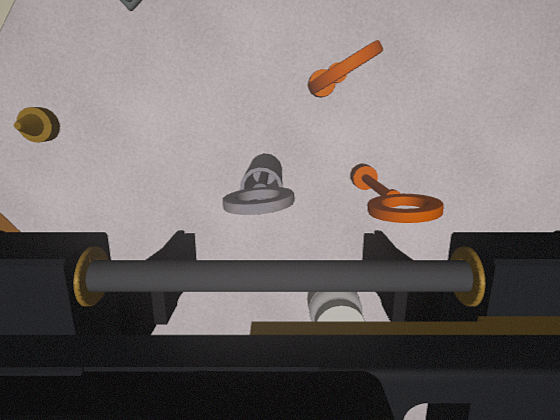

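```bash
python3 - <<'E'
from h import *
np.set_printoptions(precision=4,suppress=True)
W=load("pics/wrist1.pkl");T=load("pics/top0.pkl")
a=onz(W,224,203.5,.15);b=onz(W,294,197,.15);print(a,b,np.linalg.norm(a-b),(a+b)/2,np.degrees(np.arctan2(*(b-a)[[1,0]])))
print(tri(W,(258.7,200),T,(201,216.6)))
crop(W,200,130,320,230,6,"w1.png")
E
python3 go.py .609 .197 .26 146.3
```

```text
[0.6331 0.1828 0.15  ] [0.5843 0.2149 0.15  ] 0.05838138598893747 [0.6087 0.1988 0.15  ] 146.6437373011286
(array([0.6084, 0.197 , 0.1523]), np.float64(0.0023442050792236396))
t 1.7 p [0.595  0.2093 0.258 ] yaw 141.2415273457788 open 1.001773058172815 F [ 0.7138  0.1342 -0.7089]
shift [ -2.  -18.6  -0.8] turn [-5.06 -0.04 -0.08]
```

View pics/w1.png

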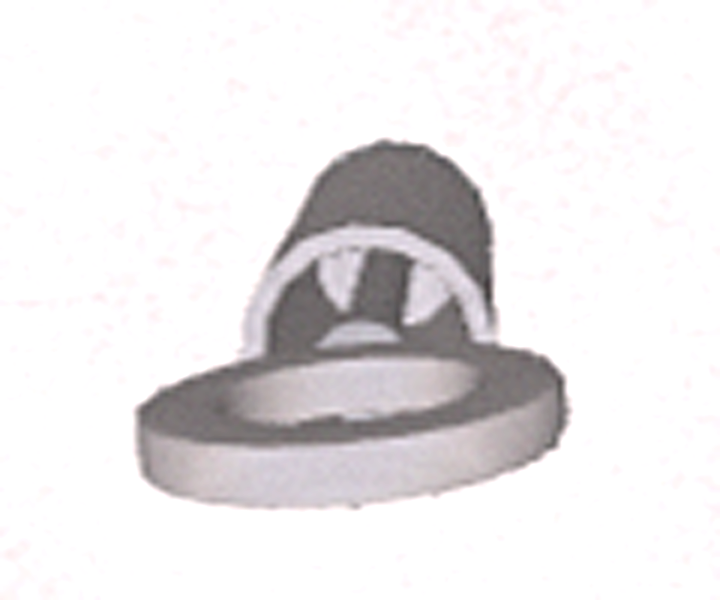

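```bash
python3 go.py .6087 .1977 .131 146.4
```

```text
t 1.7 p [0.595  0.2093 0.258 ] yaw 141.2415273457788 open 1.001773058172815 F [ 0.7138  0.1342 -0.7089]
shift [127.  -18.1  -0.3] turn [-5.16 -0.04 -0.08]
```

Call:
play_rows(
  motion=[
    [[0, -18, 0], [-5.2, 0, 0], 1],
    [[0, -18, 0], [-5.2, 0, 0], 1],
    [[40, -18, 0], [-5.2, 0, 0], 1],
    [[60, -18, 0], [-5.2, 0, 0], 1],
    [[60, -18, 0], [-5.2, 0, 0], 1],
    [[60, -18, 0], [-5.2, 0, 0], 1],
  ],
)

```text
time_s: 2.3
position: [0.6098, 0.198, 0.1987]
tcp_rot: [[-0.0, -0.833, 0.554], [0.0, 0.554, 0.833], [-1.0, 0.0, -0.0]]
force: [0.2, 0.4, 0.5]
opening: 0.998
```

```bash
python3 go.py .6087 .1977 .131 146.4;python3 - <<'E'
from rig import bot
import cv2,pickle
from h import *
c=bot.capture("wrist");pickle.dump(c,open(f"pics/wrist2.pkl","wb"));cv2.imwrite(f"pics/wrist2.png",c["img"])
E
```

```text
t 2.3 p [0.6098 0.198  0.1987] yaw 146.37509672780092 open 0.9983700032615056 F [0.2388 0.4224 0.5071]
shift [67.7  0.7 -0.9] turn [-0.02 -0.   -0.02]
```

View pics/wrist2.png

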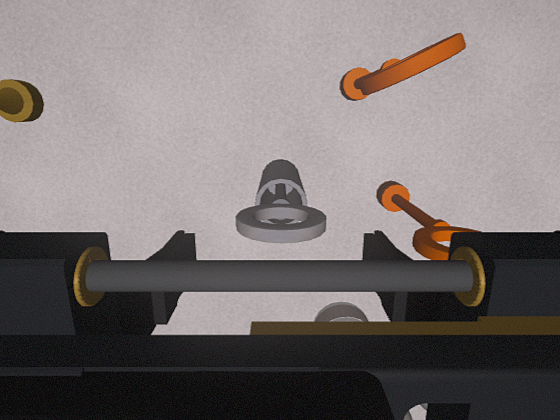

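```bash
python3 - <<'E'
from h import *
T=load("pics/top0.pkl")
for p in((97,540),(425,615)):
  q=onz(T,p[0]/8+160,p[1]/8+180,.15);d=q-[.6087,.1977,.15];a=np.radians(146.4);print(q,"along jaw",d[0]*np.cos(a)+d[1]*np.sin(a),"across",d[0]*np.sin(a)-d[1]*np.cos(a))
E
```

```text
[0.51672391 0.2770447  0.15      ] along jaw 0.12051752421719236 across 0.015189092902836245
[0.49170067 0.1568623  0.15      ] along jaw 0.0748519903530542 across -0.09876102848983877
```

Call:
play_rows(
  motion=[
    [[25, 0.7, -0.9], [0, 0, 0], 1],
    [[50, 0.7, -0.9], [0, 0, 0], 1],
    [[66, 0.7, -0.9], [0, 0, 0], 1],
    [[67, 0.7, -0.9], [0, 0, 0], 1],
    [[67, 0.7, -0.9], [0, 0, 0], 0],
    [[67, 0.7, -0.9], [0, 0, 0], 0],
    [[67, 0.7, -0.9], [0, 0, 0], 0],
    [[67, 0.7, -0.9], [0, 0, 0], 0],
  ],
)

```text
time_s: 3.15
position: [0.6099, 0.1967, 0.1325]
tcp_rot: [[0.002, -0.833, 0.554], [0.0, 0.554, 0.833], [-1.0, -0.001, 0.001]]
force: [-0.3, 0.2, 0.2]
opening: 0.723
```

Call:
play_rows(
  motion=[
    [[0, 0, 0], [0, 0, 0], 0],
    [[0, 0, 0], [0, 0, 0], 0],
    [[-15, 0, 0], [0, 0, 0], 0],
    [[-30, 0, 0], [0, 0, 0], 0],
    [[-30, 0, 0], [0, 0, 0], 0],
  ],
)

```text
time_s: 3.65
position: [0.6107, 0.1968, 0.1636]
tcp_rot: [[0.004, -0.833, 0.554], [0.001, 0.554, 0.833], [-1.0, -0.003, 0.003]]
force: [0.2, 0.1, -2.3]
opening: 0.676
```

```bash
python3 go.py .6087 .1977 .265 146.4;python3 - <<'E'
from rig import bot
import cv2,pickle
from h import *
for n in("wrist","scene"):
  c=bot.capture(n);pickle.dump(c,open(f"pics/{n}3.pkl","wb"));cv2.imwrite(f"pics/{n}3.png",c["img"])
crop(c,300,180,450,310,5,"s3.png")
E
```

```text
t 3.65 p [0.6107 0.1968 0.1636] yaw 146.3606748363257 open 0.6758206273227463 F [ 0.1758  0.0945 -2.2852]
shift [-101.4    1.9   -0.1] turn [-0.04  0.15  0.18]
```

View pics/wrist3.png

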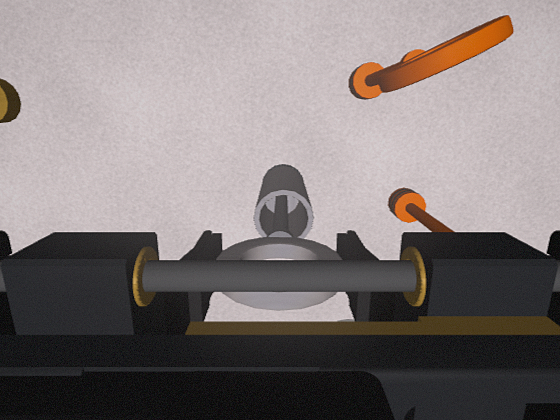

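View pics/s3.png

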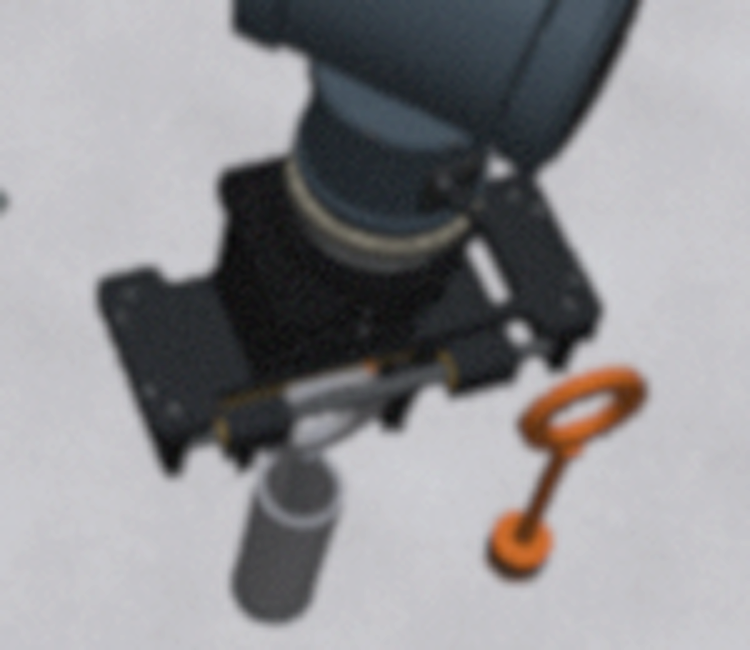

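Call:
play_rows(
  motion=[
    [[-15, 0, 0], [0, 0, 0], 0],
    [[-30, 0, 0], [0, 0, 0], 0],
    [[-45, 0, 0], [0, 0, 0], 0],
    [[-60, 0, 0], [0, 0, 0], 0],
    [[-80, 0, 0], [0, 0, 0], 0],
    [[-100, 0, 0], [0, 0, 0], 0],
    [[-120, 0, 0], [0, 0, 0], 0],
    [[-120, 0, 0], [0, 0, 0], 0],
  ],
)

```text
time_s: 4.55
position: [0.6107, 0.1967, 0.2835]
tcp_rot: [[0.005, -0.833, 0.554], [0.001, 0.554, 0.833], [-1.0, -0.004, 0.003]]
force: [-0.1, -0.1, -1.1]
opening: 0.678
```

```bash
python3 go.py .475 -.082 .285 92.8;python3 - <<'E'
from rig import bot
import cv2,pickle
from h import *
for n in("top","wrist","scene"):
  c=bot.capture(n);pickle.dump(c,open(f"pics/{n}4.pkl","wb"));cv2.imwrite(f"pics/{n}4.png",c["img"])
crop(c,300,150,450,310,5,"s4.png")
E
```

```text
t 4.55 p [0.6107 0.1967 0.2835] yaw 146.36530032326286 open 0.678079077862983 F [-0.0553 -0.1345 -1.0699]
shift [  -2.3  -41.4 -307.2] turn [53.57  0.27  0.12]
```

View pics/s4.png

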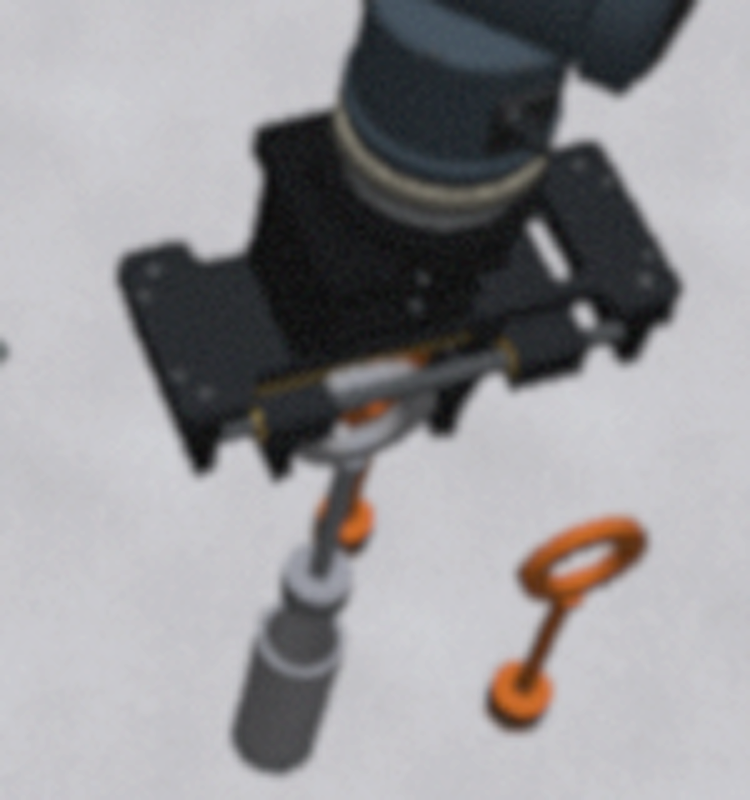

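View pics/wrist4.png

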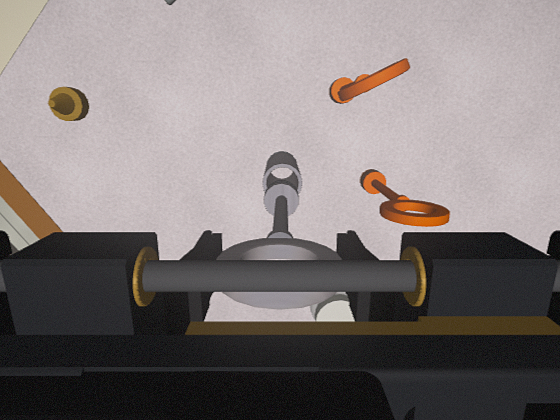

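Call:
play_rows(
  motion=[
    [[-1, -3, -20], [5, 0, 0], 0],
    [[-2, -8, -55], [10, 0, 0], 0],
    [[-2, -13, -95], [18, 0, 0], 0],
    [[-2, -18, -135], [26, 0, 0], 0],
    [[-2, -23, -175], [34, 0, 0], 0],
    [[-2, -29, -215], [42, 0, 0], 0],
    [[-2, -34, -250], [48, 0, 0], 0],
    [[-2, -38, -275], [52, 0, 0], 0],
  ],
)

```text
time_s: 5.5
position: [0.4863, -0.0549, 0.2817]
tcp_rot: [[-0.004, -0.071, 0.997], [0.001, 0.997, 0.071], [-1.0, 0.001, -0.004]]
force: [-0.4, 0.0, -1.4]
opening: 0.682
```

Call:
play_rows(
  motion=[
    [[0, 0, 0], [0, 0, 0], 0],
    [[0, 0, 0], [0, 0, 0], 0],
  ],
)

```text
time_s: 5.7
position: [0.488, -0.0534, 0.2822]
tcp_rot: [[-0.002, -0.075, 0.997], [0.001, 0.997, 0.075], [-1.0, 0.002, -0.002]]
force: [0.1, 0.8, -1.8]
opening: 0.681
```

```bash
python3 go.py .475 -.082 .195 92.8;python3 - <<'E'
from rig import bot
import cv2,pickle
from h import *
for n in("top","scene","wrist"):
  c=bot.capture(n);pickle.dump(c,open(f"pics/{n}5.pkl","wb"));cv2.imwrite(f"pics/{n}5.png",c["img"])
E
```

```text
t 5.7 p [ 0.488  -0.0534  0.2822] yaw 94.30905220454804 open 0.6814446067214993 F [ 0.1443  0.8282 -1.756 ]
shift [ 87.2 -27.7 -14.9] turn [ 1.51 -0.1  -0.09]
```

View pics/wrist5.png

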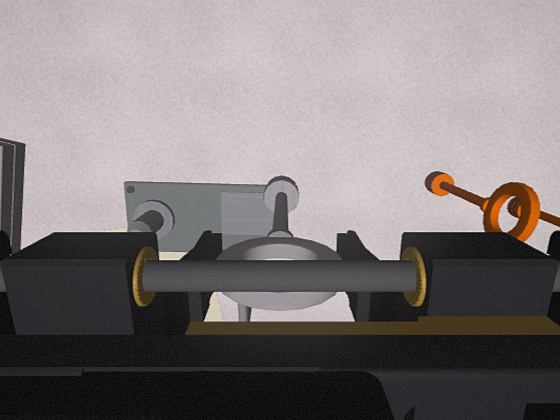

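View pics/scene5.png

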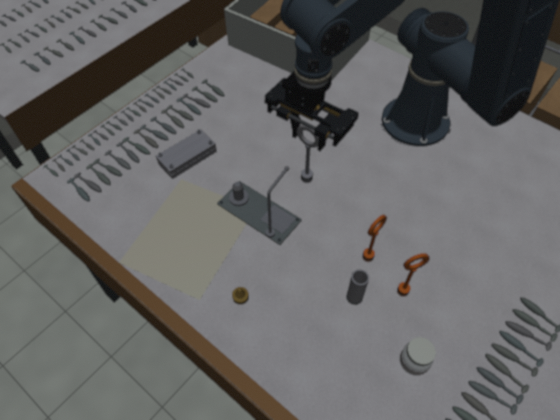

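Call:
play_rows(
  motion=[
    [[20, -10, -8], [0.8, 0, 0], 0],
    [[45, -20, -15], [1.5, 0, 0], 0],
    [[70, -28, -15], [1.5, 0, 0], 0],
    [[88, -28, -15], [1.5, 0, 0], 0],
    [[90, -28, -15], [1.5, 0, 0], 0],
    [[90, -28, -15], [1.5, 0, 0], 0],
    [[90, -28, -15], [1.5, 0, 0], 0],
  ],
)

```text
time_s: 6.55
position: [0.4768, -0.0822, 0.1942]
tcp_rot: [[0.002, -0.051, 0.999], [-0.001, 0.999, 0.051], [-1.0, -0.001, 0.002]]
force: [0.1, 0.5, -1.2]
opening: 0.678
```

```bash
python3 go.py .535 -.0798 .1925 92.8;python3 - <<'E'
from rig import bot
import cv2,pickle
from h import *
for n in("top","scene"):
  c=bot.capture(n);pickle.dump(c,open(f"pics/{n}6.pkl","wb"));cv2.imwrite(f"pics/{n}6.png",c["img"])
crop(c,220,80,370,250,4,"s6.png")
E
```

```text
t 6.55 p [ 0.4768 -0.0822  0.1942] yaw 92.93304409638257 open 0.6782611451888657 F [ 0.1097  0.5475 -1.2238]
shift [ 1.8 -0.5 58.2] turn [0.13 0.11 0.05]
```

View pics/s6.png

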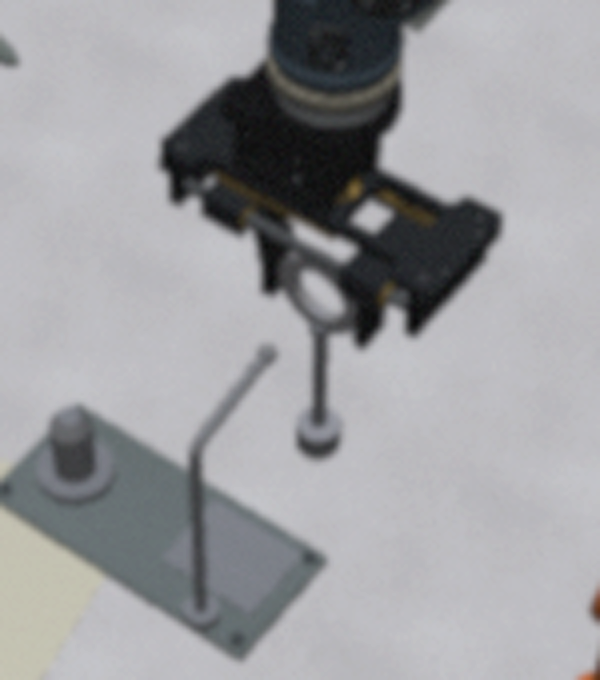

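```bash
python3 - <<'E'
from h import *
S=load("pics/scene6.pkl")
print(proj(S,[.4768,-.0822,.2117]),proj(S,[.535,-.0798,.21]))
E
```

```text
[300.23419129 152.03438942] [285.60082022 167.43798429]
```

Call:
play_rows(
  motion=[
    [[2, 0, 12], [0, 0, 0], 0],
    [[2, 0, 24], [0, 0, 0], 0],
    [[2, 0, 36], [0, 0, 0], 0],
    [[2, 0, 48], [0, 0, 0], 0],
    [[2, 0, 60], [0, 0, 0], 0],
    [[3, 0, 70], [0, 0, 0], 0],
    [[3, 0, 70], [0, 0, 0], 0],
  ],
)

```text
time_s: 7.35
position: [0.5476, -0.0792, 0.1902]
tcp_rot: [[0.002, -0.05, 0.999], [-0.0, 0.999, 0.05], [-1.0, -0.001, 0.002]]
force: [0.1, -0.1, -1.6]
opening: 0.683
```

```bash
python3 go.py .5646 -.0783 .181 92.8;python3 - <<'E'
from rig import bot
import cv2,pickle
from h import *
for n in("top","wrist","scene"):
  c=bot.capture(n);pickle.dump(c,open(f"pics/{n}7.pkl","wb"));cv2.imwrite(f"pics/{n}7.png",c["img"])
crop(c,220,100,340,250,5,"s7.png")
E
```

```text
t 7.35 p [ 0.5476 -0.0792  0.1902] yaw 92.89209712399463 open 0.6834671367905086 F [ 0.1097 -0.1196 -1.5699]
shift [ 9.2  0.  17. ] turn [0.09 0.09 0.03]
```

View pics/s7.png

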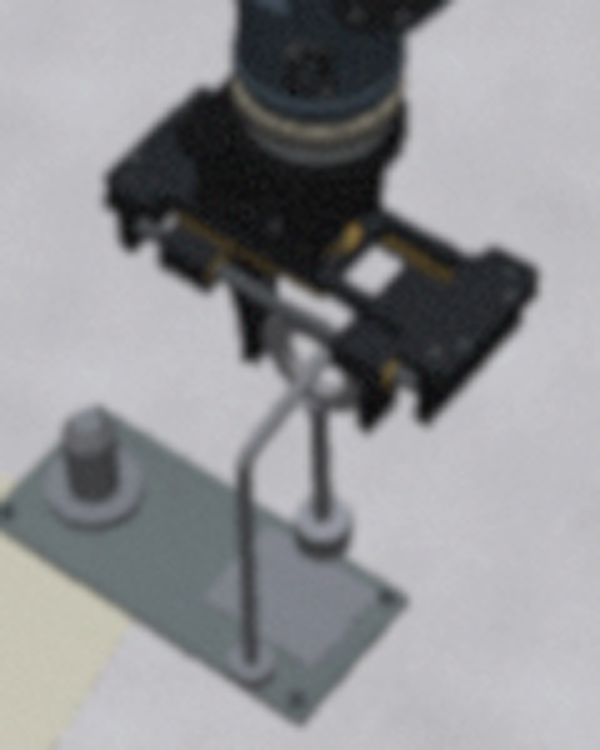

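View pics/wrist7.png

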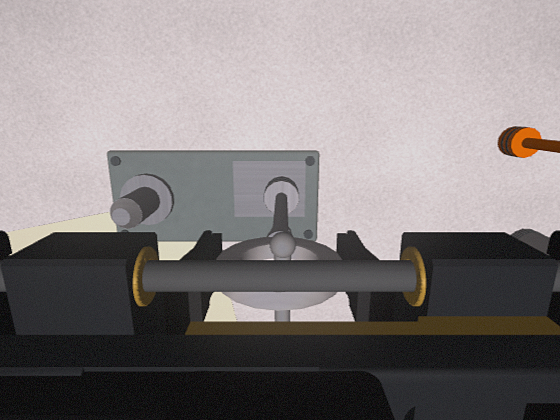

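Call:
play_rows(
  motion=[
    [[4, 0, 8], [0, 0, 0], 0],
    [[9, 0, 17], [0, 0, 0], 0],
    [[12, 0, 19], [0, 0, 0], 0],
    [[14, 0, 19], [0, 0, 0], 0],
    [[15, 0, 19], [0, 0, 0], 0],
  ],
)

```text
time_s: 8.0
position: [0.5643, -0.0779, 0.1747]
tcp_rot: [[-0.001, -0.05, 0.999], [0.0, 0.999, 0.05], [-1.0, 0.0, -0.001]]
force: [-0.8, 0.3, -1.4]
opening: 0.681
```

Call:
play_rows(
  motion=[
    [[1, 0, 0], [0, 0, 0], 0],
    [[2, 0, 0], [0, 0, 0], 0],
    [[2, 0, 0], [0, 0, 0], 0],
  ],
)

```text
time_s: 8.3
position: [0.5645, -0.078, 0.1733]
tcp_rot: [[-0.0, -0.05, 0.999], [0.0, 0.999, 0.05], [-1.0, 0.0, -0.0]]
force: [-0.3, -0.8, -1.7]
opening: 0.677
```

Call:
play_rows(
  motion=[
    [[1, 0, 0], [0, 0, 0], 0],
    [[2, 0, 0], [0, 0, 0], 0],
    [[2, 0, 0], [0, 0, 0], 0],
  ],
)

```text
time_s: 8.6
position: [0.5648, -0.0781, 0.1717]
tcp_rot: [[0.0, -0.05, 0.999], [-0.0, 0.999, 0.05], [-1.0, -0.0, 0.0]]
force: [-0.2, 0.7, 0.7]
opening: 0.677
```

Call:
play_rows(
  motion=[
    [[1, 0, 0], [0, 0, 0], 0],
    [[2, 0, 0], [0, 0, 0], 0],
    [[2, 0, 0], [0, 0, 0], 0],
  ],
)

```text
time_s: 8.9
position: [0.5651, -0.0781, 0.1711]
tcp_rot: [[0.002, -0.05, 0.999], [-0.001, 0.999, 0.05], [-1.0, -0.001, 0.002]]
force: [-1.8, 1.2, 9.7]
opening: 0.678
```

Call:
play_rows(
  motion=[
    [[-1.5, 0, 0], [0, 0, 0], 0],
    [[-1.5, 0, 0], [0, 0, 0], 0],
    [[-1.5, 0, 0], [0, 0, 0], 0.75],
    [[-1.5, 0, 0], [0, 0, 0], 0.8],
    [[-1.5, 0, 0], [0, 0, 0], 1],
    [[-1.5, 0, 0], [0, 0, 0], 1],
    [[-1.5, 0, 0], [0, 0, 0], 1],
  ],
)

```text
time_s: 9.6
position: [0.5646, -0.078, 0.1705]
tcp_rot: [[-0.0, -0.05, 0.999], [0.0, 0.999, 0.05], [-1.0, 0.0, -0.0]]
force: [0.1, 0.5, -0.0]
opening: 0.962
```

```bash
python3 go.py .5646 -.0783 .32 92.8;python3 - <<'E'
from rig import bot
import cv2,pickle
from h import *
for n in("top","wrist","scene"):
  c=bot.capture(n);pickle.dump(c,open(f"pics/{n}8.pkl","wb"));cv2.imwrite(f"pics/{n}8.png",c["img"])
crop(c,220,100,340,250,5,"s8.png")
E
```

```text
t 9.6 p [ 0.5646 -0.078   0.1705] yaw 92.86078710410901 open 0.9615124494311105 F [ 0.0815  0.485  -0.0143]
shift [-149.5   -0.3   -0.1] turn [ 0.06 -0.02 -0.01]
```

View pics/s8.png

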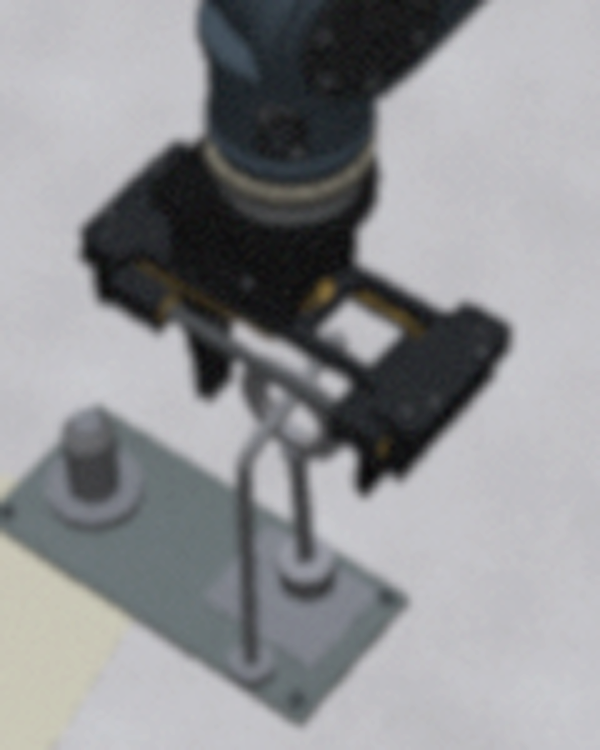

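View pics/wrist8.png

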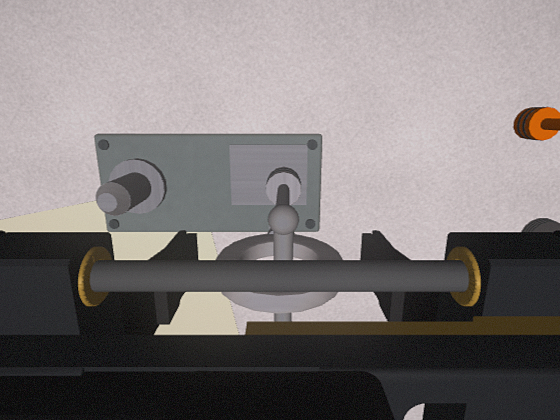

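Call:
play_rows(
  motion=[
    [[-10, 0, 0], [0, 0, 0], 1],
    [[-25, 0, 0], [0, 0, 0], 1],
    [[-50, 0, 0], [0, 0, 0], 1],
    [[-80, 0, 0], [0, 0, 0], 1],
    [[-110, 0, 0], [0, 0, 0], 1],
    [[-140, 0, 0], [0, 0, 0], 1],
  ],
)

```text
time_s: 10.35
position: [0.5645, -0.078, 0.3129]
tcp_rot: [[0.001, -0.05, 0.999], [-0.0, 0.999, 0.05], [-1.0, -0.0, 0.001]]
force: [0.7, -0.7, 0.6]
opening: 0.999
```

```bash
python3 go.py .55 .1 .3 146;python3 - <<'E'
from rig import bot
import cv2,pickle
from h import *
for n in("top","scene"):
  c=bot.capture(n);pickle.dump(c,open(f"pics/{n}9.pkl","wb"));cv2.imwrite(f"pics/{n}9.png",c["img"])
crop(c,220,100,340,250,5,"s9.png")
E
```

```text
t 10.35 p [ 0.5645 -0.078   0.3129] yaw 92.86680726003597 open 0.9991038470034442 F [ 0.7245 -0.6912  0.5583]
shift [ 12.8 178.5  -5.6] turn [-53.13   0.03   0.04]
```

View pics/s9.png

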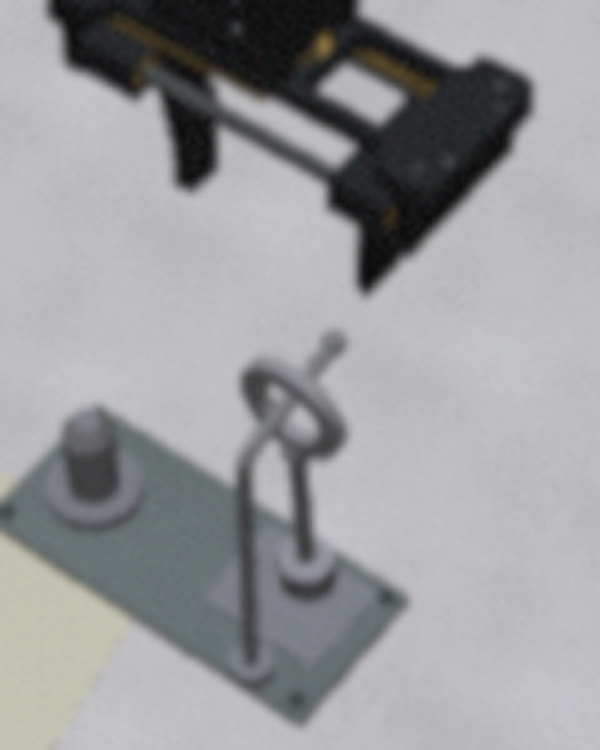

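```bash
python3 - <<'E'
from h import *
T=load("pics/top9.pkl");S=load("pics/scene9.pkl")
crop(T,180,190,230,240,10,"t9b.png");crop(S,335,260,385,310,10,"s9b.png")
a=cv2.imread("pics/t9b.png");b=cv2.imread("pics/s9b.png");cv2.imwrite("pics/b9.png",np.hstack([a,b])[:, :1000] if 0 else cv2.resize(np.hstack([a,b]),(800,400)))
E
```

```text
(no output)
```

View pics/b9.png

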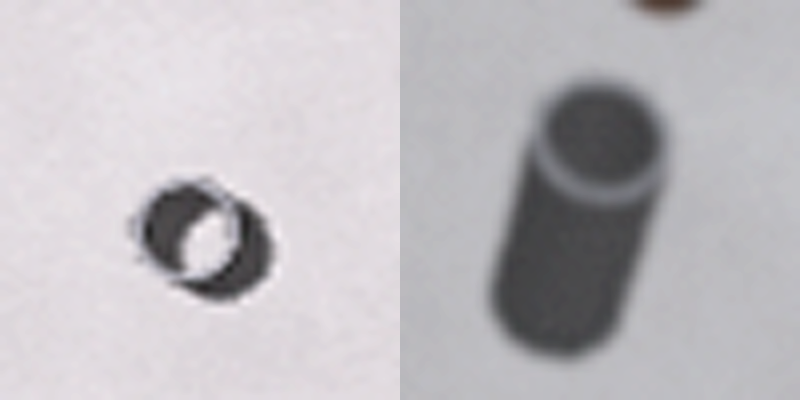

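```bash
python3 - <<'E'
from h import *
np.set_printoptions(precision=4,suppress=True)
T=load("pics/top9.pkl");S=load("pics/scene9.pkl")
a=(180+189/8-.5,190+231/8-.5);b=(335+200/8-.5,260+141/8-.5)
print(tri(T,a,S,b),onz(T,*a,.11),onz(S,*b,.11))
print("bottom T circ",onz(T,180+221/8-.5,190+248/8-.5,0))
print("ring hung: S6/9",)
def ss(x,y):return ((x+.5)/5-.5+220,(y+.5)/5-.5+100)
for p,z in(((294,410),.189),((307,560),.061)): print(onz(S,*ss(*p),z))
E
python3 go.py .609 .197 .24 146.4
```

```text
(array([0.607 , 0.1971, 0.1018]), np.float64(0.0011726838188064715)) [0.6066 0.1954 0.11  ] [0.6107 0.1992 0.11  ]
bottom T circ [0.6083 0.1979 0.    ]
ring hung: S6/9
[ 0.5657 -0.0764  0.189 ]
[ 0.5606 -0.0729  0.061 ]
t 10.45 p [ 0.5674 -0.0789  0.3165] yaw 92.87104095159735 open 1.0007790506254137 F [-0.3381  0.4529  0.8832]
shift [ 75.9 273.8  54.6] turn [-53.53   0.44   0.5 ]
```

```bash
python3 go.py .6085 .1972 .24 80
```

```text
t 10.45 p [ 0.5674 -0.0789  0.3165] yaw 92.87104095159735 open 1.0007790506254137 F [-0.3381  0.4529  0.8832]
shift [ 75.9 274.   54.1] turn [12.87  0.62  0.17]
```

Call:
play_rows(
  motion=[
    [[0, 40, 8], [2, 0, 0], 1],
    [[0, 85, 16], [4, 0, 0], 1],
    [[0, 130, 25], [6, 0, 0], 1],
    [[20, 175, 35], [8, 0, 0], 1],
    [[40, 220, 45], [10, 0, 0], 1],
    [[60, 255, 50], [12, 0, 0], 1],
    [[72, 274, 54], [12.9, 0, 0], 1],
    [[72, 274, 54], [12.9, 0, 0], 1],
  ],
)

```text
time_s: 11.25
position: [0.6029, 0.201, 0.2358]
tcp_rot: [[-0.006, 0.171, 0.985], [-0.0, 0.985, -0.171], [-1.0, -0.001, -0.005]]
force: [0.4, -0.1, 0.1]
opening: 1.002
```

Call:
play_rows(
  motion=[
    [[0, 0, 0], [0, 0, 0], 1],
    [[0, 0, 0], [0, 0, 0], 1],
  ],
)

```text
time_s: 11.45
position: [0.6053, 0.1972, 0.2395]
tcp_rot: [[0.001, 0.175, 0.985], [-0.0, 0.985, -0.175], [-1.0, -0.0, 0.001]]
force: [0.7, 0.1, 0.8]
opening: 1.002
```

```bash
python3 go.py .6085 .1972 .14 80;python3 - <<'E'
from rig import bot
import cv2,pickle
from h import *
for n in("wrist",):
  c=bot.capture(n);pickle.dump(c,open(f"pics/{n}10.pkl","wb"));cv2.imwrite(f"pics/{n}10.png",c["img"])
E
```

```text
t 11.45 p [0.6053 0.1972 0.2395] yaw 79.91467089090361 open 1.0015021401545716 F [0.672  0.1134 0.8407]
shift [99.5  0.6  3.1] turn [-0.09  0.06  0.01]
```

View pics/wrist10.png

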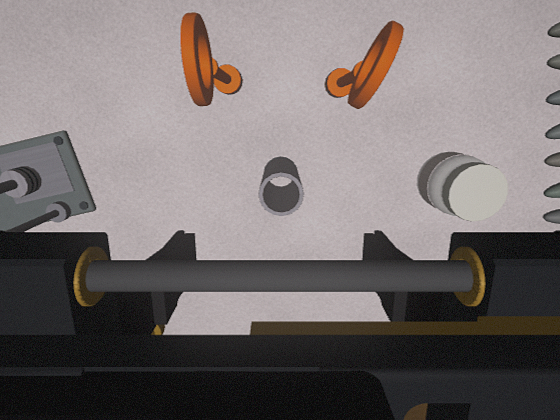

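```bash
python3 - <<'E'
from h import *
W=load("pics/wrist10.pkl");T=load("pics/top9.pkl")
print(onz(W,281.5,193.5,.11))
crop(W,250,145,320,225,7,"w10.png")
E
```

```text
[0.60648894 0.19890555 0.11      ]
```

View pics/w10.png

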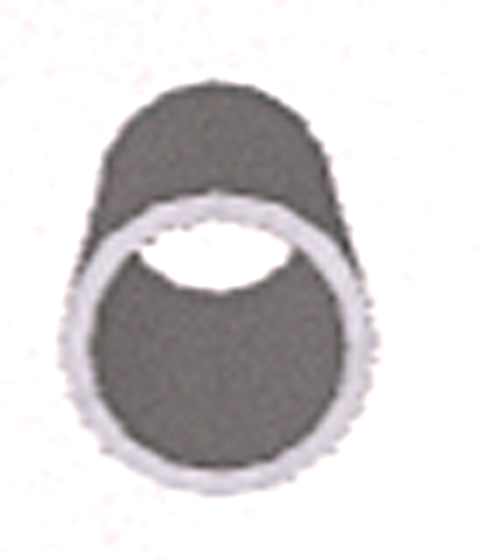

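```bash
python3 go.py .6073 .198 .069 80
```

```text
t 11.5 p [0.6054 0.197  0.2397] yaw 79.88381321869932 open 1.0026818942386762 F [ 0.2369  0.6184 -0.0133]
shift [170.7   1.3   1.5] turn [-0.12  0.08 -0.  ]
```

Call:
play_rows(
  motion=[
    [[35, 1.3, 1.5], [0, 0, 0], 1],
    [[75, 1.3, 1.5], [0, 0, 0], 1],
    [[110, 1.3, 1.5], [0, 0, 0], 1],
    [[140, 1.3, 1.5], [0, 0, 0], 1],
    [[160, 1.3, 1.5], [0, 0, 0], 1],
    [[170, 1.3, 1.5], [0, 0, 0], 1],
    [[170, 1.3, 1.5], [0, 0, 0], 1],
  ],
)

```text
time_s: 12.2
position: [0.6064, 0.1982, 0.0681]
tcp_rot: [[-0.002, 0.176, 0.984], [-0.0, 0.984, -0.176], [-1.0, -0.001, -0.002]]
force: [-0.6, -0.7, -0.8]
opening: 0.996
```

Call:
play_rows(
  motion=[
    [[0, 0, 0], [0, 0, 0], 0.7],
    [[0, 0, 0], [0, 0, 0], 0.55],
    [[0, 0, 0], [0, 0, 0], 0.4],
    [[0, 0, 0], [0, 0, 0], 0.3],
    [[0, 0, 0], [0, 0, 0], 0],
    [[0, 0, 0], [0, 0, 0], 0],
    [[0, 0, 0], [0, 0, 0], 0],
  ],
)

```text
time_s: 12.9
position: [0.6066, 0.1994, 0.0689]
tcp_rot: [[0.0, 0.174, 0.985], [0.0, 0.985, -0.174], [-1.0, 0.0, 0.0]]
force: [-0.1, -0.3, 1.4]
opening: 0.47
```

```bash
python3 go.py .6073 .198 .069 80;python3 - <<'E'
from rig import bot
import cv2,pickle
from h import *
for n in("wrist","scene"):
  c=bot.capture(n);pickle.dump(c,open(f"pics/{n}11.pkl","wb"));cv2.imwrite(f"pics/{n}11.png",c["img"])
E
```

```text
t 12.9 p [0.6066 0.1994 0.0689] yaw 79.96597822334324 open 0.46954699654556015 F [-0.0897 -0.3244  1.4405]
shift [-0.1 -1.2  0.9] turn [-0.03  0.   -0.  ]
```

View pics/wrist11.png

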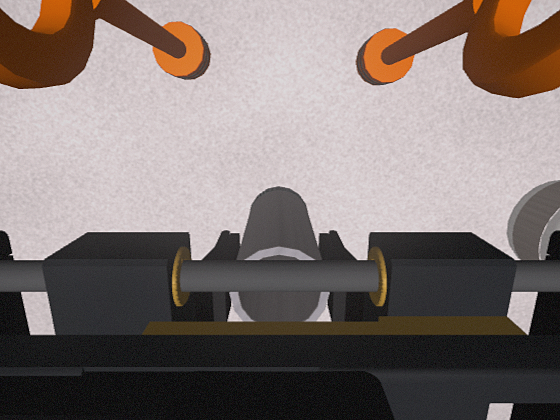

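View pics/scene11.png

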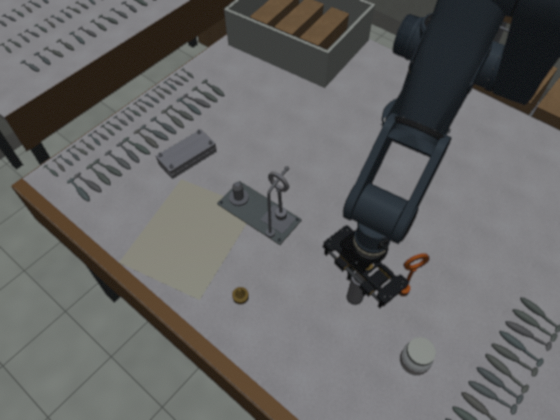

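Call:
play_rows(
  motion=[
    [[-10, 0, 0], [0, 0, 0], 0],
    [[-30, 0, 0], [0, 0, 0], 0],
    [[-65, 0, 0], [0, 0, 0], 0],
    [[-105, 0, 0], [0, 0, 0], 0],
    [[-150, 0, 0], [0, 0, 0], 0],
    [[-195, 0, 0], [0, 0, 0], 0],
    [[-235, 0, 0], [0, 0, 0], 0],
    [[-265, 0, 0], [0, 0, 0], 0],
  ],
)

```text
time_s: 13.8
position: [0.6069, 0.1994, 0.3377]
tcp_rot: [[0.004, 0.174, 0.985], [0.001, 0.985, -0.174], [-1.0, 0.001, 0.004]]
force: [0.8, -0.1, -1.0]
opening: 0.466
```

```bash
python3 go.py .5714 -.2177 .34 2.8
```

```text
t 13.8 p [0.6069 0.1994 0.3377] yaw 79.96750494783267 open 0.46645930990823725 F [ 0.7944 -0.1199 -0.9556]
shift [  -2.7 -416.9   37.7] turn [77.17  0.13 -0.2 ]
```

Call:
play_rows(
  motion=[
    [[-1, -20, 0], [5, 0, 0], 0],
    [[-2, -60, 0], [13, 0, 0], 0],
    [[-2, -105, 5], [21, 0, 0], 0],
    [[-2, -150, 8], [29, 0, 0], 0],
    [[-2, -195, 12], [37, 0, 0], 0],
    [[-2, -240, 17], [45, 0, 0], 0],
    [[-2, -285, 22], [53, 0, 0], 0],
    [[-2, -325, 28], [61, 0, 0], 0],
  ],
)

```text
time_s: 14.6
position: [0.5766, -0.1275, 0.3363]
tcp_rot: [[-0.0, 0.948, 0.319], [-0.0, 0.319, -0.948], [-1.0, -0.0, 0.0]]
force: [1.3, 0.6, -1.1]
opening: 0.468
```

```bash
python3 go.py .5714 -.2177 .34 2.8
```

```text
t 14.6 p [ 0.5766 -0.1275  0.3363] yaw 18.593368107926587 open 0.46801328545210685 F [ 1.2781  0.6403 -1.1496]
shift [ -3.7 -33.7  83.8] turn [15.79  0.01  0.01]
```

Call:
play_rows(
  motion=[
    [[0, -14, 35], [8, 0, 0], 0],
    [[0, -26, 65], [15, 0, 0], 0],
    [[0, -31, 78], [15.5, 0, 0], 0],
    [[0, -31, 78], [15.5, 0, 0], 0],
    [[0, -31, 78], [15.5, 0, 0], 0],
    [[0, -31, 78], [15.5, 0, 0], 0],
  ],
)

```text
time_s: 15.2
position: [0.5736, -0.2075, 0.3359]
tcp_rot: [[-0.0, 0.998, 0.063], [0.001, 0.063, -0.998], [-1.0, -0.0, -0.001]]
force: [0.2, -0.0, -1.1]
opening: 0.466
```

```bash
python3 go.py .5714 -.2177 .175 2.8;python3 - <<'E'
from rig import bot
import cv2,pickle
from h import *
for n in("wrist","scene","top"):
  c=bot.capture(n);pickle.dump(c,open(f"pics/{n}12.pkl","wb"));cv2.imwrite(f"pics/{n}12.png",c["img"])
E
```

```text
t 15.2 p [ 0.5736 -0.2075  0.3359] yaw 3.624296295767847 open 0.46618803288594307 F [ 0.1735 -0.0076 -1.1479]
shift [160.9  -2.8  10.2] turn [ 0.82 -0.06  0.01]
```

View pics/wrist12.png

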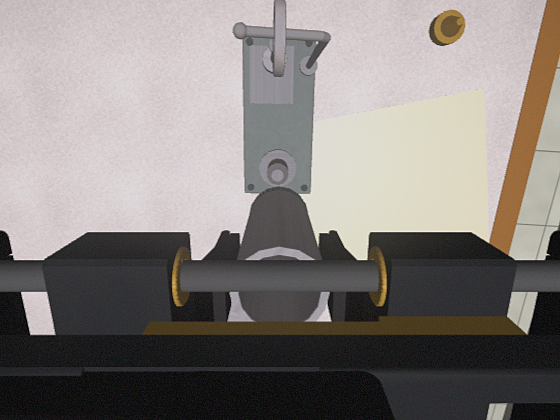

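View pics/scene12.png

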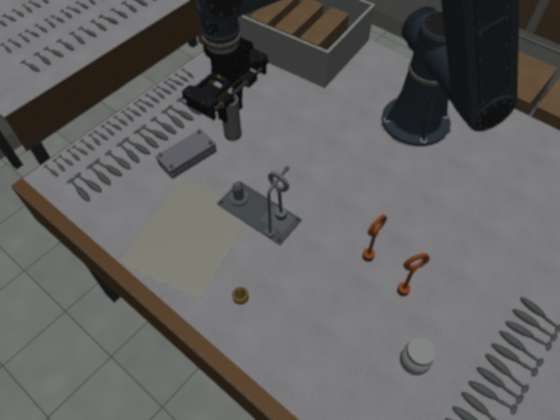

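```bash
python3 go.py .5735 -.2627 .162 2.8
```

```text
t 15.35 p [ 0.5737 -0.2079  0.336 ] yaw 3.600146924022278 open 0.4714197402756452 F [ 0.1505  0.2389 -1.4126]
shift [174.   -3.7  54.8] turn [ 0.8  -0.02 -0.  ]
```

Call:
play_rows(
  motion=[
    [[0, -3.7, 20], [0.8, 0, 0], 0],
    [[10, -3.7, 45], [0.8, 0, 0], 0],
    [[40, -3.7, 55], [0.8, 0, 0], 0],
    [[75, -3.7, 55], [0.8, 0, 0], 0],
    [[110, -3.7, 55], [0.8, 0, 0], 0],
    [[145, -3.7, 55], [0.8, 0, 0], 0],
    [[173, -3.7, 55], [0.8, 0, 0], 0],
    [[173, -3.7, 55], [0.8, 0, 0], 0],
  ],
)

```text
time_s: 16.15
position: [0.5706, -0.2619, 0.1585]
tcp_rot: [[-0.008, 0.999, 0.048], [0.006, 0.048, -0.999], [-1.0, -0.008, -0.006]]
force: [0.3, 0.4, -0.9]
opening: 0.473
```

Call:
play_rows(
  motion=[
    [[0, 0, 0], [0, 0, 0], 0],
    [[0, 0, 0], [0, 0, 0], 0],
  ],
)

```text
time_s: 16.35
position: [0.5747, -0.2651, 0.1649]
tcp_rot: [[0.003, 0.999, 0.047], [-0.002, 0.047, -0.999], [-1.0, 0.003, 0.003]]
force: [-0.2, -0.9, -0.9]
opening: 0.471
```

```bash
python3 go.py .5714 -.2177 .162 2.8;python3 - <<'E'
from rig import bot
import cv2,pickle
from h import *
for n in("wrist","scene","top"):
  c=bot.capture(n);pickle.dump(c,open(f"pics/{n}13.pkl","wb"));cv2.imwrite(f"pics/{n}13.png",c["img"])
crop(c,270,200,390,280,6,"t13.png")
W=load("pics/wrist13.pkl");crop(W,200,100,360,260,5,"w13.png")
S=load("pics/scene13.pkl");crop(S,170,90,310,230,5,"s13.png")
E
```

```text
t 16.35 p [ 0.5747 -0.2651  0.1649] yaw 2.699014352435976 open 0.4706591635017252 F [-0.2168 -0.8578 -0.9465]
shift [  2.8  -1.1 -47.5] turn [-0.1   0.14 -0.19]
```

View pics/w13.png

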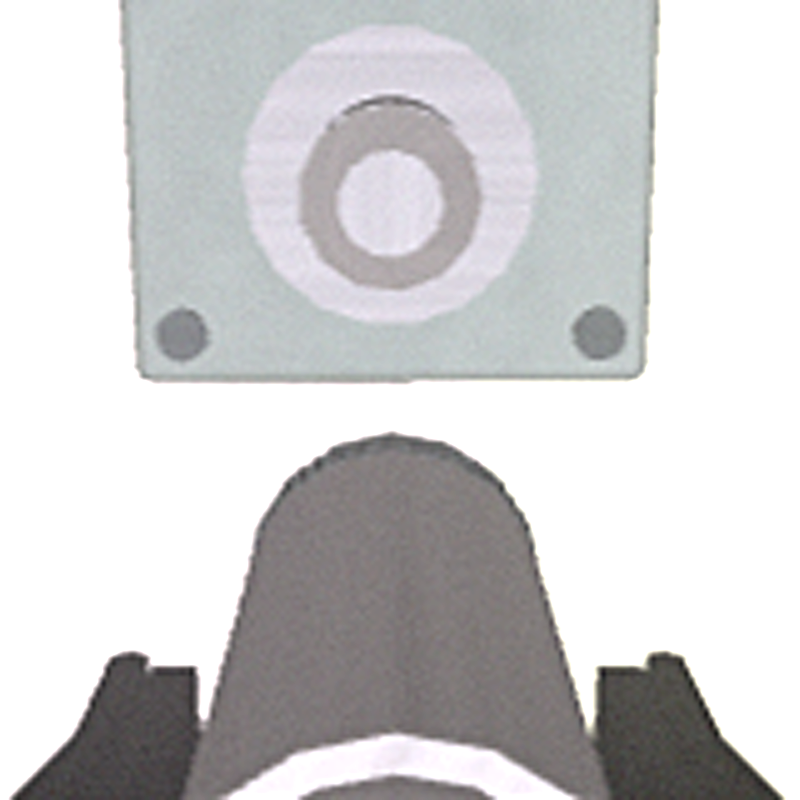

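View pics/s13.png

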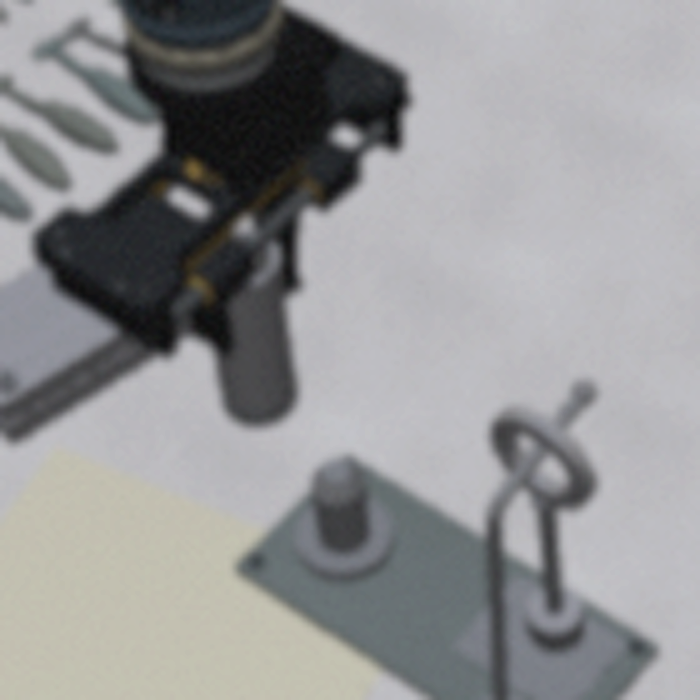

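```bash
python3 - <<'E'
from h import *
np.set_printoptions(precision=4,suppress=True)
W=load("pics/wrist13.pkl")
a=onz(W,277.9,140.6-.4,.073);f=onz(W,278.1,134.7-.4,.016);e=onz(W,278.5,186.7,.0959)
y=np.array([-.0489,.9988,0]);b=e-.0205*y
print("sp top",a,"flange",f,"barrel",b)
d=(f+a)/2-b;print("delta along jaw(x)",d@np.array([.9988,.0489,0])*1000,"along y",d@y*1000, "a",(a-b)@y,"f",(f-b)@y)
# barrel sides
E
python3 go.py .5714 -.2177 .162 2.8
```

```text
sp top [ 0.5722 -0.2164  0.073 ] flange [ 0.5723 -0.2158  0.016 ] barrel [ 0.575  -0.2671  0.0959]
delta along jaw(x) -0.24681345418547998 along y 51.09128831548329 a 0.05082386238199977 f 0.051358714248966784
t 16.5 p [ 0.5743 -0.2651  0.1648] yaw 2.678355442940044 open 0.46732813158366765 F [-0.0586  0.3835 -1.075 ]
shift [  2.7  -0.7 -47.5] turn [-0.12  0.13 -0.17]
```

Call:
play_rows(
  motion=[
    [[0, 0, -15], [0, 0.1, -0.2], 0],
    [[0, 0, -30], [0, 0.1, -0.2], 0],
    [[0, 0, -43], [0, 0.1, -0.2], 0],
    [[0, 0, -50.5], [0, 0.1, -0.2], 0],
    [[0, -0.2, -50.5], [0, 0.1, -0.2], 0],
    [[0, -0.2, -50.5], [0, 0.1, -0.2], 0],
  ],
)

```text
time_s: 17.1
position: [0.5709, -0.2139, 0.1629]
tcp_rot: [[-0.003, 0.999, 0.047], [0.001, 0.047, -0.999], [-1.0, -0.003, -0.001]]
force: [-0.5, -0.8, -0.8]
opening: 0.471
```

```bash
python3 go.py .572 -.2147 .15 2.8;python3 - <<'E'
from rig import bot
import cv2,pickle
from h import *
for n in("wrist","scene","top"):
  c=bot.capture(n);pickle.dump(c,open(f"pics/{n}14.pkl","wb"));cv2.imwrite(f"pics/{n}14.png",c["img"])
W=load("pics/wrist14.pkl");crop(W,200,100,360,260,5,"w14.png")
S=load("pics/scene14.pkl");crop(S,180,90,320,230,5,"s14.png")
E
```

```text
t 17.1 p [ 0.5709 -0.2139  0.1629] yaw 2.7123466372898464 open 0.4710394654448282 F [-0.4784 -0.8138 -0.7801]
shift [12.9  1.1  0.9] turn [-0.09 -0.07  0.19]
```

View pics/w14.png

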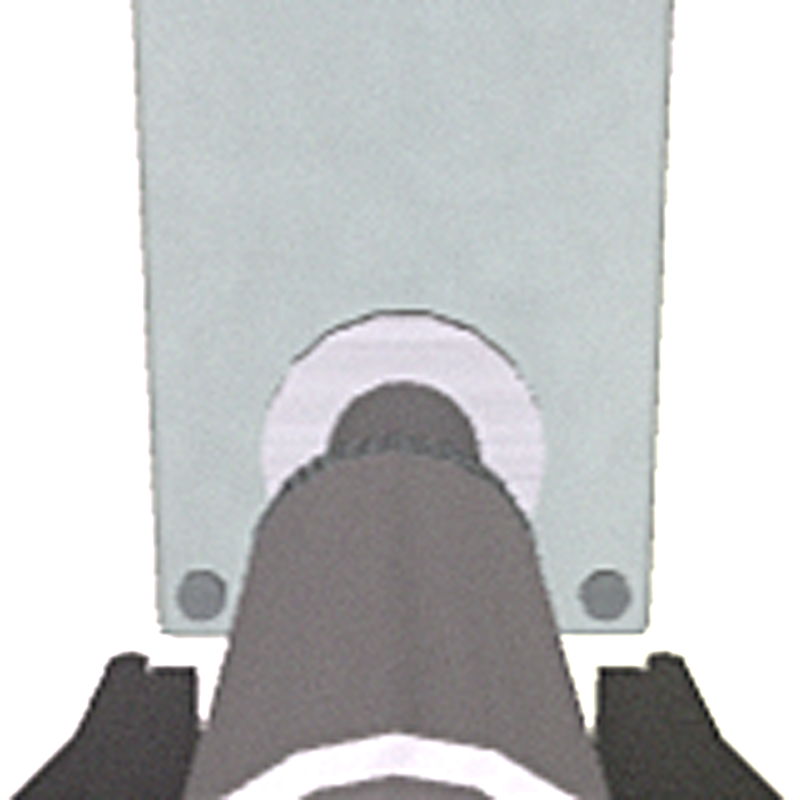

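View pics/s14.png

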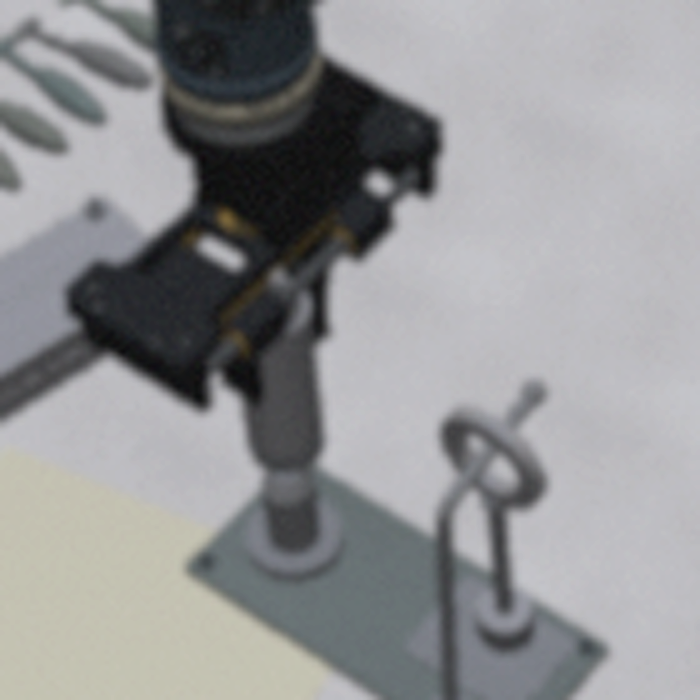

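```bash
python3 - <<'E'
from h import *
np.set_printoptions(precision=4,suppress=True)
W=load("pics/wrist14.pkl")
y=np.array([-.0489,.9988,0])
f=onz(W,200+403/5-.4,100+311/5-.4,.016)-.027*y
s=None
e=onz(W,200+397/5-.4,100+450/5-.4,.0939)-.0205*y
e2=onz(W,200+397/5-.4,100+434/5-.4,.0939)-.0205*y
print(f,e,e2,"dx",(f-e)@[.9988,.0489,0],"dy",(f-e)@y,(f-e2)@y)
E
python3 go.py .572 -.2147 .15 2.8
```

```text
[ 0.5719 -0.2158  0.016 ] [ 0.5711 -0.2178  0.0939] [ 0.571  -0.2155  0.0939] dx 0.0008622533873309562 dy 0.0019346602314192186 -0.00036850387336459517
t 17.25 p [ 0.5708 -0.2147  0.1628] yaw 2.634723279017738 open 0.4718271400704211 F [-0.0813 -0.385  -0.6275]
shift [12.8  1.2  0.1] turn [-0.17 -0.08  0.18]
```

Call:
play_rows(
  motion=[
    [[0, 1, 0], [0, 0, 0.1], 0],
    [[6, 1, 0], [0, 0, 0.1], 0],
    [[12, 1, 0], [0, 0, 0.1], 0],
    [[18, 1, 0], [0, 0, 0.1], 0],
    [[24, 1, 0], [0, 0, 0.1], 0],
    [[28, 1, 0], [0, 0, 0.1], 0],
    [[28, 1, 0], [0, 0, 0.1], 0],
  ],
)

```text
time_s: 17.95
position: [0.571, -0.2137, 0.1338]
tcp_rot: [[-0.003, 0.999, 0.046], [0.003, 0.046, -0.999], [-1.0, -0.003, -0.003]]
force: [0.2, -0.3, -1.3]
opening: 0.47
```

Call:
play_rows(
  motion=[
    [[2, 0, 0], [0, 0, 0], 0],
    [[4, 0, 0], [0, 0, 0], 0],
    [[6, 0, 0], [0, 0, 0], 0],
    [[6, 0, 0], [0, 0, 0], 0],
  ],
)

```text
time_s: 18.35
position: [0.5714, -0.2139, 0.1286]
tcp_rot: [[-0.002, 0.999, 0.046], [0.002, 0.046, -0.999], [-1.0, -0.002, -0.002]]
force: [-0.4, 0.7, -1.1]
opening: 0.464
```

Call:
play_rows(
  motion=[
    [[3, 0, 0], [0, 0, 0], 0],
    [[6, 0, 0], [0, 0, 0], 0],
    [[9, 0, 0], [0, 0, 0], 0],
    [[12, 0, 0], [0, 0, 0], 0],
    [[12, 0, 0], [0, 0, 0], 0],
  ],
)

```text
time_s: 18.85
position: [0.5712, -0.2138, 0.1162]
tcp_rot: [[-0.003, 0.999, 0.046], [0.002, 0.046, -0.999], [-1.0, -0.003, -0.002]]
force: [0.9, 0.7, -1.3]
opening: 0.469
```

Call:
play_rows(
  motion=[
    [[3, 0, 0], [0, 0, 0], 0],
    [[7, 0, 0], [0, 0, 0], 0],
    [[11, 0, 0], [0, 0, 0], 0],
    [[15, 0, 0], [0, 0, 0], 0],
    [[18, 0, 0], [0, 0, 0], 0],
    [[18, 0, 0], [0, 0, 0], 0],
  ],
)

```text
time_s: 19.45
position: [0.5712, -0.2138, 0.0981]
tcp_rot: [[-0.003, 0.999, 0.046], [0.002, 0.046, -0.999], [-1.0, -0.003, -0.002]]
force: [-0.4, -0.3, -0.9]
opening: 0.468
```

Call:
play_rows(
  motion=[
    [[3, 0, 0], [0, 0, 0], 0],
    [[6, 0, 0], [0, 0, 0], 0],
    [[9, 0, 0], [0, 0, 0], 0],
    [[11, 0, 0], [0, 0, 0], 0],
    [[11, 0, 0], [0, 0, 0], 0],
  ],
)

```text
time_s: 19.95
position: [0.5712, -0.2138, 0.0874]
tcp_rot: [[-0.003, 0.999, 0.046], [0.002, 0.046, -0.999], [-1.0, -0.002, -0.002]]
force: [0.6, -0.4, -1.0]
opening: 0.469
```

Call:
play_rows(
  motion=[
    [[1, 0, 0], [0, 0, 0], 0],
    [[2, 0, 0], [0, 0, 0], 0],
    [[2.5, 0, 0], [0, 0, 0], 0],
    [[2.5, 0, 0], [0, 0, 0], 0],
  ],
)

```text
time_s: 20.35
position: [0.5715, -0.2139, 0.0853]
tcp_rot: [[-0.002, 0.999, 0.046], [0.002, 0.046, -0.999], [-1.0, -0.002, -0.002]]
force: [-0.7, -0.6, -0.8]
opening: 0.467
```

Call:
play_rows(
  motion=[
    [[1, 0, 0], [0, 0, 0], 0],
    [[2, 0, 0], [0, 0, 0], 0],
    [[2, 0, 0], [0, 0, 0], 0],
  ],
)

```text
time_s: 20.65
position: [0.5716, -0.2141, 0.0848]
tcp_rot: [[-0.001, 0.999, 0.047], [0.001, 0.047, -0.999], [-1.0, -0.001, -0.001]]
force: [-2.3, 0.9, 7.6]
opening: 0.471
```

```bash
python3 -c "
from rig import bot;s=bot.read_state();print(s['position'],s['force'])"
```

```text
[ 0.57163374 -0.21410717  0.08482947] [-2.346083    0.87365016  7.58396592]
```

Call:
play_rows(
  motion=[
    [[-1, 0, 0], [0, 0, 0], 0],
    [[-1, 0, 0], [0, 0, 0], 0.5],
    [[-1, 0, 0], [0, 0, 0], 0.55],
    [[-1, 0, 0], [0, 0, 0], 0.65],
    [[-1, 0, 0], [0, 0, 0], 0.8],
    [[-1, 0, 0], [0, 0, 0], 0.8],
    [[-1, 0, 0], [0, 0, 0], 0.8],
  ],
)

```text
time_s: 21.35
position: [0.5715, -0.2139, 0.0842]
tcp_rot: [[-0.002, 0.999, 0.046], [0.002, 0.046, -0.999], [-1.0, -0.002, -0.002]]
force: [0.7, -0.4, 0.5]
opening: 0.771
```

Call:
play_rows(
  motion=[
    [[-10, 0, 0], [0, 0, 0], 0.8],
    [[-30, 0, 0], [0, 0, 0], 0.8],
    [[-60, 0, 0], [0, 0, 0], 0.8],
    [[-100, 0, 0], [0, 0, 0], 0.8],
    [[-140, 0, 0], [0, 0, 0], 0.8],
    [[-180, 0, 30], [0, 0, 0], 0.8],
    [[-180, 0, 60], [0, 0, 0], 0.8],
    [[-180, 0, 60], [0, 0, 0], 0.8],
  ],
)

```text
time_s: 22.15
position: [0.5756, -0.2784, 0.2672]
tcp_rot: [[0.003, 0.999, 0.043], [-0.004, 0.043, -0.999], [-1.0, 0.003, 0.004]]
force: [0.0, 0.6, -0.5]
opening: 0.795
```

```bash
python3 go.py .572 -.2147 .15 2.8;python3 - <<'E'
from rig import bot
import cv2,pickle
from h import *
for n in("wrist","scene","top"):
  c=bot.capture(n);pickle.dump(c,open(f"pics/{n}15.pkl","wb"));cv2.imwrite(f"pics/{n}15.png",c["img"])
crop(load("pics/wrist15.pkl"),180,0,340,240,3,"w15.png")
crop(load("pics/scene15.pkl"),200,120,320,260,5,"s15.png")
E
```

```text
t 22.15 p [ 0.5756 -0.2784  0.2672] yaw 2.4930658844269846 open 0.7945316060007219 F [ 0.0397  0.629  -0.5356]
shift [116.9  -1.2 -64.3] turn [-0.31  0.23 -0.18]
```

View pics/wrist15.png

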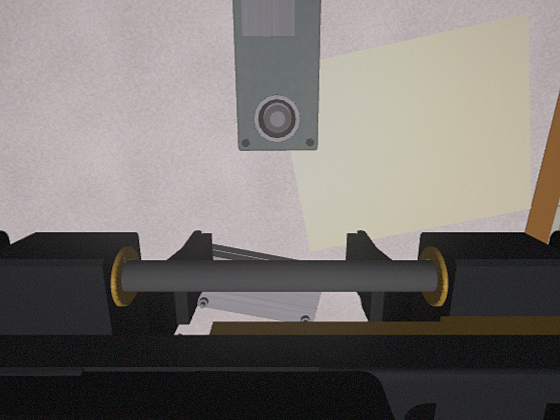

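View pics/s15.png

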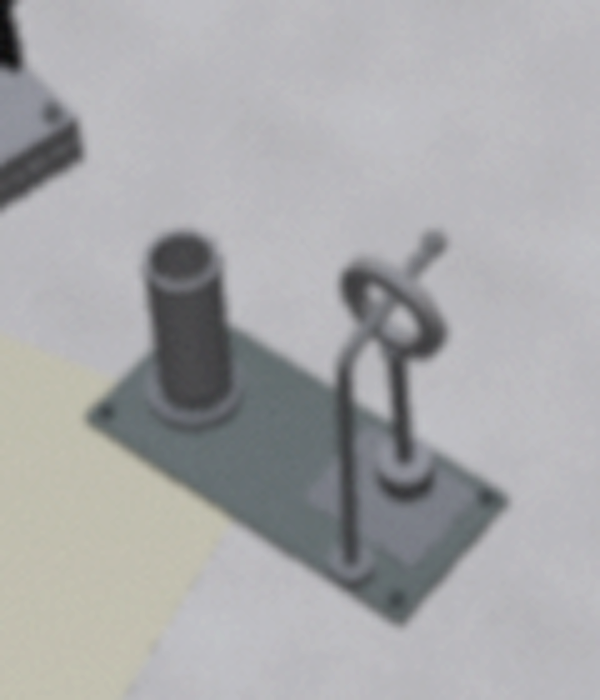

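View pics/top15.png

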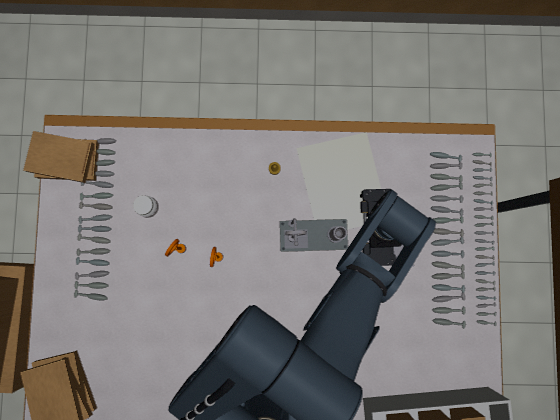

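Call:
play_rows(
  motion=[
    [[-40, 0, 0], [0, 0, 0], 0.8],
    [[-40, 0, 0], [0, 0, 0], 0.8],
    [[-40, 0, 0], [0, 0, 0], 0.8],
    [[-40, 0, 0], [0, 0, 0], 0.8],
    [[-40, 0, 0], [0, 0, 0], 0.8],
  ],
)

```text
time_s: 22.8
position: [0.574, -0.2733, 0.3026]
tcp_rot: [[-0.004, 0.999, 0.047], [0.004, 0.047, -0.999], [-1.0, -0.004, -0.004]]
force: [0.4, -0.1, -1.2]
opening: 0.803
```

```bash
python3 - <<'E'
from rig import bot
from h import *
S0=load("pics/scene15.pkl");S=bot.capture("scene");s=bot.read_state()
print("qvel",np.abs(s["qvel"]).max(),"t",s["time_s"])
d=cv2.absdiff(cv2.GaussianBlur(S["img"],(5,5),0),cv2.GaussianBlur(S0["img"],(5,5),0))[160:250,220:310];print("stand diff max",d.max())
def ss(x,y):return ((x+.5)/5-.5+200,(y+.5)/5-.5+120)
print("rim seen",ss(183,261),"expected home",proj(S,[.5716,-.2170,.126]),"if 10mm high",proj(S,[.5716,-.2170,.136]))
print("ring seen",ss(394,309),"exp",proj(S,[.5646,-.0779,.189]),"piston top seen",ss(404,470),"exp vertical",proj(S,[.5646,-.0779,.061]))
E
```

```text
qvel 0.5550962779174551 t 22.85
stand diff max 2
rim seen (236.2, 171.8) expected home [235.07360209 170.41479213] if 10mm high [234.76464667 167.9284425 ]
ring seen (278.4, 181.4) exp [278.20352021 180.98789155] piston top seen (280.4, 213.6) exp vertical [278.52007943 211.57016411]
```

```bash
python3 -c "
from rig import bot
print(bot.hand_in())"
```

```text
the job is handed in; nothing more can be done
None
```

The plunger now hangs by its ring on the stand's peg and the barrel sits home on the spigot. I handed the job in at about 23 s of the 69 s allowed; no verdict was reported.

- **Plunger:** I gripped it by the sides of its ring, drew it straight up out of the barrel and threaded it over the peg's ball. I let go only after the force showed it had seated. In the last pictures it was at rest and leaning by an estimated 0.05 rad (limit 0.25), with the ring's centre within about half a pixel of where it should hang.
- **Barrel:** I gripped it near the top and guided it down the spigot, with no noticeable contact until about 8 N at the flange, at the height expected for fully home. It stood upright on the flange after I let go.
- **Bystanders:** The nozzle, jar, mould and orange look-alikes were not touched. The nozzle, jar and look-alikes sat unchanged in the last top view; the gripper hid the mould there, but it looked in place in the scene camera view.

**One disagreement:** the barrel's rim appeared about 1–1.5 pixels off its predicted spot in the scene camera. The same offset showed on the fixed stand before the barrel was placed. I put it down to camera calibration rather than a bad fit.

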